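# Load a board carrier into a contact jig behind its gravity catch

### The arm

A 6-joint arm with a two-finger parallel gripper is mounted at the origin on a cart in front of the work surface, level with it; the furniture and walls round the work are solid. World frame = base frame: x ahead of the robot, y to its left, z up, the work surface at z = 0. Lengths are in mm, angles in rad, forces in N, time in s.
With the tool pointing down it reaches from about 350 to 975 mm from the base axis. Payload 7.1 kg.
Tool frame: the origin (TCP) lies on the mounting face of the last link; the fingertips stand 182 mm ahead of it and the grasp point (between the pads) lies 163 mm ahead of it (ctrl.finger_overhang is the distance from the TCP to the fingertips, in mm); z points along the fingers, y is the direction in which the jaws open and shut (so a half turn about z gives the same grasp; the last joint's range is limited). The gripper opens to 88 mm and grips with 3 to 60 N. Pads are 20 mm wide; open, the fingers measure 115 mm over their backs; the gripper's body (75 mm by 178 mm) begins 61 mm behind the grasp point.
Start: joints at [1.296, 0.423, 1.63, -0, 1.089, -0.019], TCP at [158.106, 604.656, 404.675] pointing down, gripper open.
Joint ranges: [-3, 3], [-0.9, 2.11], [0.09, 2.58], [-1.31, 4.45], [0.11, 2.69], [-2.54, 2.54]. Speed limits (rad/s): [2.39, 2.39, 3.01, 3.14, 3.14, 3.14].

### API

Orientations are given as a rotation vector (axis times angle).
In Python, from workcell import ctrl, viewer, recognise gives the robot as it stands.
- The arm moves only by the shell command python3 -m handwheel 'ROWS'. ROWS is JSON, a list of rows, each an object of numbers: "gripper": the closure, from 0 (fully open) to 1 (shut); "tx", "ty", "tz": the shift along the tool's x, y, z in m; "rx", "ry", "rz": the turn, a rotation vector about the tool's x, y, z in degrees. In form: [{"gripper": .., "tx": .., "ty": .., "tz": .., "rx": .., "ry": .., "rz": ..}, ...]. A call has 1 to 8 rows; each row shifts and turns the commanded pose from where the row before left it, along the tool's axes as they then stand; what a row does not reach is not made up. A row lasts 1/8 s, in which the tool goes at most 62.5 mm and 10.7 degrees, less where a joint would pass 70% of its speed; a pose out of reach is approached as far as the arm can. A call with a gripper value outside its range is refused whole. The fingers move at their own pace and stop on an object; the grip force is fixed at half the most. Time passes only in rows, so rows that do not move let the fingers close. It gives the time, the measured TCP pose, the force and the opening at its end, in the units of the state.
- ctrl.get_obs(): the state, without advancing time (a new reading comes with each control period).
- viewer.get_image(name): name is "side" or "top" or "wrist"; returns a dict with "image" (480x640x3 uint8, red, green, blue), "range_z" (480x640 float32, mm along the optical axis (not along the pixel's ray), 0 where there is no reading), "vfov" (degrees; the focal length in pixels is half the picture's height over the tangent of half this angle, whatever the lens; pixels are square), "cx", "cy" (the principal point, pixels), "extrinsics" (4x4, takes a point from world to camera coordinates); the wrist camera has in their place "T_tool_cam" (4x4, takes a point from camera to tool coordinates, whose origin is the TCP and whose axes are the flange's). Camera axes: x right, y up, looking along -z (the intrinsics and any distortion apply to the point x, -y, -z); pixel columns grow to the right and rows downward; lengths in mm; the calibration is good to about 2 mm. A picture is of the moment at which its call begins: read the wrist's pose just before it.
- ctrl.close_job(): hands the job in, once; it reports no verdict.
Trained networks look in a picture, given as the dict that the camera call returned (one of the last four; its "shot" number tells which), for a name from the list of things; names that differ only in an ending like _2 or _b are one class to them, and where a whole thing is asked for, a point or a joint stands for the part that bears it (a point fixed in the world has none). Each returns a list of dicts, best first, with "p" (0 to 1); they miss things now and then, are a little off and sometimes report something else, mostly with a low value. They report only what shows in the picture. A call takes as long as a camera call.
- recognise(picture, name): "xy" ([column, row] as shares, 0 to 1, of the picture: columns of its width, rows of its height, amid what is visible of it).
The state is a dict: "t": time; "qpos": joint angles; "qvel": joint speeds; "joint_torque": joint torques, N m; "ee_pos": TCP position; "orientation": TCP orientation; "ft_force": force on the tool from outside, world axes, zero at the start; "moment": the same for the moment, N m; "width": finger opening in mm.
Only numpy, scipy, OpenCV 4.12 (cv2) and the standard library are available. Lean on these libraries where they do the work, as an engineer would, in place of code of your own. Each camera call takes 0.05 s, during which the arm holds its last target.

### The job

Load the circuit-board carrier into the contact jig: lay it flat in the open flared end of the lane, gold contact strip leading, then slide it along the lane so that its own front edge lifts the hinged catch, and press it gently in against the sprung contact shoe until the catch has dropped behind its rear edge. Then let go, leaving the carrier held by the catch against the springs. Feel for the end rather than forcing it (never push it with more than about 25 N), and leave the other things on the bench where they are.

Things in the scene. Friction and masses are not known exactly. Their poses are not given: they have to be found in the camera images.
- jig: Contact jig, fixed on the bench: grey base plate 312 x 174 mm, black lane guides, a blue setting bar along its +y side. Origin: on the bench, on the lane's centre line (y = 0). +x is the way in along the lane, z up; all jig figures below are in this frame, mm. Plate x -175..137, y -84..90. Lane floor z 12. Nothing beside the lane is higher than 50.
- lane_entry (a point): Point on the lane floor's centre line at jig x -135, z 12: lay the carrier's centre here (within 8 along x, or it meets the catch's hub from above). Black guides stand to z 24.5; the lane is 128 wide at x -160, narrows evenly to 103 at x -20 and stays 103 (carrier: 100). Steel lips at x 14..70 overhang each side by 5 at z 24.5: the carrier (10 high) can only slide in beneath.
- catch_toe (a point): NOMINAL middle of the catch toe's face, jig x -10, y 45, z 20. Setting bar, catch and contact shoe are clamped as one pair up to 12 mm either way along x; this offset is NOT reported, it must be felt. Catch: 70 g steel one-way dog, red button, y 40..50, hinge pin at x -60, z 34, hanging to a blunt toe, bottom z 14. A carrier's front edge lifts it from x -37 on; its post (y 68..77) is 41 high.
- contact_shoe (a point): NOMINAL middle of the free contact shoe's face, jig x 64, z 19 (shares the unreported offset): grey block with gold pins, y -32..32, z 14..25. Its springs push back with 3.8 N at first touch, plus 0.18 N per mm, to 7.4 N; after 20.3 mm it comes up hard. The catch falls 1.8 mm before that, when the carrier's rear edge is 2.5 past the toe face.
- seat (a point): NOMINAL place of the seated carrier's underside centre, jig x 35, y 0, z 12 (23 to 47 with the unreported setting). There the springs push the carrier's rear edge back against the dropped toe with 6.7 N. Without the catch they push it 16 mm back out. If you tug to test the catch, under 8 N: the tug adds to the spring load.
- carrier_grip (a point): Centre of the carrier's handle: orange cross bar 46 long (y), 12 thick (x), 12 high, on two thin posts; grip it across the 12 mm. It is 37 mm above the carrier's underside, over its centre. Carrier: black plate 90 (x) x 100 (y) x 10 high, 0.35 kg, with a green board (parts up to 15 above the underside). x points to the edge with the gold contact strip, z up.
- carrier_front (a point): Middle of the carrier's front edge (gold contact strip), 45 mm ahead of the handle along carrier x and 5 mm above the underside.
- ipa_bottle: Bystander, to be left alone: translucent pump bottle, 65 across, 124 high; origin at the centre of its underside.
- solder_reel: Bystander, to be left alone: reel of solder wire, 56 across, 34 high; origin at the centre of its underside.
- jar_red_1: Bystander, to be left alone: white jar with a red lid, 37 across, 46 high; origin at the centre of its underside.
- screw_dish: Bystander, to be left alone: steel dish, 71 across, 17 high; origin at the centre of its underside.
- flux_syringe: Bystander, to be left alone: lying syringe, 122 x 26 x 19; origin at the centre of its underside.
- wick_reel: Bystander, to be left alone: blue reel, 38 across, 10 high; origin at the centre of its underside.

How it is judged (in metres and radians):
On the way:
1. the carrier lies flat in the open end of the lane, front edge still ahead of the catch (angle between carrier_grip's own z axis and vertical below 0.06 rad and z of carrier_grip in the frame of jig between 0.046 and 0.052 m and x of carrier_front in the frame of jig between -0.115 and -0.045 m and y of carrier_grip in the frame of jig between -0.012 and 0.012 m), for 0.1 s.
At the end, for the whole second after the job is handed in: The carrier lies flat, straight, released and at rest in the nest, gold strip inwards, its centre 21 mm or more past the jig origin, and is clamped between springs and dropped catch: over 11 N of contact force in all between carrier and jig (about 15 N if caught, below 9 N if not) (angle between carrier_grip's own z axis and vertical below 0.06 rad and z of carrier_grip in the frame of jig between 0.046 and 0.052 m and x of carrier_grip in the frame of jig above 0.021 m and x of carrier_front in the frame of jig above 0.063 m and y of carrier_grip in the frame of jig between -0.004 and 0.004 m and angle between the x axis of carrier_grip and the x axis of jig, either way round below 0.06 rad and contact force between carrier and jig above 11 N and linear speed of carrier below 0.01 m/s); the robot touches nothing.
It fails at once if the carrier is forced: more than 40 N of contact force in all between it and the jig (over 25 N of push, with what then bears on floor and lips) (contact force between carrier and jig above 40 N).
It fails at once if a bystander is moved by more than 15 mm (distance of any of ipa_bottle, solder_reel, jar_red_1, screw_dish, flux_syringe, wick_reel from where it was at the start of the episode above 0.015 m).
It also fails if it takes over 67 s, if anything falls off the work surface, if the arm or the gripper's body presses on something with over 40 N, if the wrist force passes 120 N, or if a joint passes its speed limit or range.

## Working session

There is one attempt and no reset: what is moved stays moved. The work goes in short steps, Python scripts to look and compute and a shell command to move; the robot and the scene stay as the last step left them, time stands still between calls to the robot, and variables do not carry over. Pictures are saved under pics/ and viewed, and the job is handed in when it is done.

```bash
ls; mkdir -p pics; cat > h.py <<'E'
import numpy as np, cv2
from scipy.spatial.transform import Rotation as R
from workcell import ctrl, viewer, recognise
def cam(d,obs=None):
    if 'extrinsics' in d: return np.linalg.inv(np.array(d['extrinsics']))
    T=np.eye(4);T[:3,:3]=R.from_rotvec(obs['orientation']).as_matrix();T[:3,3]=obs['ee_pos']
    return T@np.array(d['T_tool_cam'])
def px(d,T,u,v,z=None):
    """world point at pixel; depth if z None, else intersect plane z"""
    f=240/np.tan(np.radians(d['vfov'])/2)
    r=np.array([(u-d['cx'])/f,-(v-d['cy'])/f,-1])
    if z is None:
        k=d['range_z'][int(round(v)),int(round(u))]
    else:
        w=T[:3,:3]@r; k=(z-T[2,3])/w[2]
    return (T@np.r_[r*k,1])[:3]
def save(d,n): cv2.imwrite('pics/'+n,d['image'][:,:,::-1])
E
python3 - <<'E'
from h import *
o=ctrl.get_obs(); print({k:np.round(v,3) for k,v in o.items()})
for n in ['top','side']:
    d=viewer.get_image(n); save(d,n+'1.png'); print({k:v for k,v in d.items() if k not in('image','range_z')})
    T=cam(d)
    for m in ['jig','lane_entry','catch_toe','contact_shoe','seat','carrier_grip','carrier_front','ipa_bottle','solder_reel','jar_red_1','screw_dish','flux_syringe','wick_reel']:
        for r in recognise(d,m)[:2]:
            u,v=r['xy'][0]*640,r['xy'][1]*480
            print(n,m,round(r['p'],2),round(u),round(v),px(d,T,min(u,639),min(v,479)).round(0))
E
```

```text
pics
{'t': np.float64(0.0), 'qpos': array([ 1.296,  0.424,  1.631,  0.   ,  1.089, -0.019]), 'qvel': array([ 0.   ,  0.001,  0.   ,  0.001, -0.001, -0.001]), 'joint_torque': array([-0.0000e+00, -5.4463e+01, -2.7367e+01,  6.4000e-02,  2.3000e-02,
       -0.0000e+00]), 'ee_pos': array([158.034, 604.386, 403.918]), 'orientation': array([-4.010e-01, -3.116e+00,  2.000e-03]), 'ft_force': array([0.185, 1.241, 0.154]), 'moment': array([-0.016, -0.023,  0.055]), 'width': np.float64(87.941)}
{'vfov': 54.295959733207646, 'cx': 321.0699479629588, 'cy': 236.86168598943112, 'extrinsics': array([[-1.11587606e-02, -9.99935276e-01, -2.21963351e-03,
        -1.43161504e+01],
       [ 9.71261956e-01, -1.13665143e-02,  2.37741487e-01,
        -5.51638105e+02],
       [-2.37751329e-01,  4.97054750e-04,  9.71325928e-01,
        -8.85149795e+02],
       [ 0.00000000e+00,  0.00000000e+00,  0.00000000e+00,
         1.00000000e+00]]), 'shot': 1}
top jig 0.55 368 278 [325. -20. 991.]
top lane_entry 0.9 369 277 [ 476. -121.   14.]
top catch_toe 0.64 369 277 [ 476. -121.   14.]
top contact_shoe 0.93 367 278 [ 4
[... 1210 characters left out ...]
6 235 [ 475. -104.   14.]
side carrier_grip 0.85 357 322 [455. 206.  11.]
side carrier_grip 0.58 279 229 [693. -40.  48.]
side carrier_front 0.63 399 188 [ 407. -362.   10.]
side carrier_front 0.61 354 319 [464. 198.   9.]
side ipa_bottle 0.9 305 184 [ 663. -211.   83.]
side solder_reel 0.6 289 219 [ 686. -113.   31.]
side solder_reel 0.34 355 318 [462. 196.  12.]
side jar_red_1 0.67 281 233 [692. -44.  35.]
side jar_red_1 0.41 293 218 [ 676. -113.   34.]
side screw_dish 0.73 279 352 [605. 317.   1.]
side flux_syringe 0.68 363 238 [482. -95.  10.]
side flux_syringe 0.58 362 179 [ 522. -376.   21.]
side wick_reel 0.56 398 188 [ 411. -364.    9.]
side wick_reel 0.32 361 181 [ 523. -361.   19.]
```

View pics/top1.png

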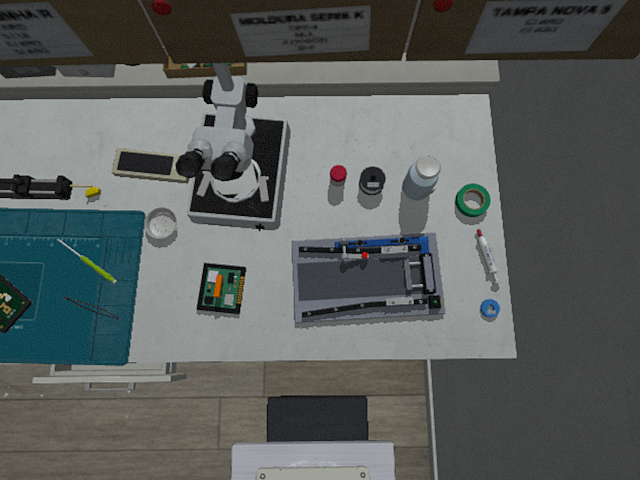

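View pics/side1.png

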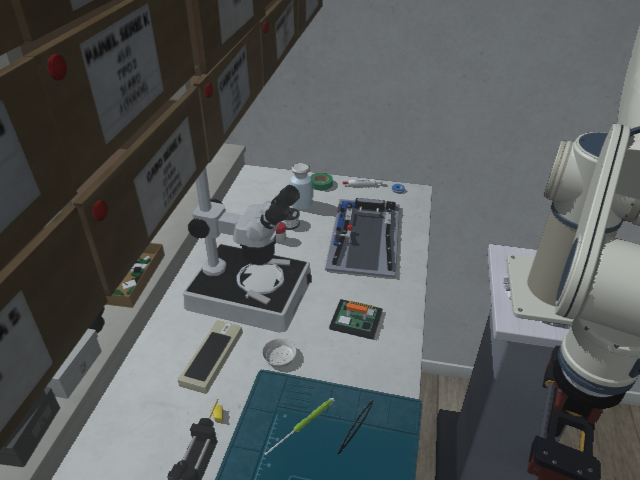

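The top view shows the jig at about (367,278), its open end to the left at col 293 and its shoe to the right at col 415. The carrier is at (222,288) with its gold strip facing right at col 242. I'll zoom in to refine both.

```bash
python3 - <<'E'
from h import *
d=viewer.get_image('top'); T=cam(d)
im=d['image'][225:330,190:450]
cv2.imwrite('pics/topz.png',cv2.resize(im,None,fx=3,fy=3,interpolation=cv2.INTER_CUBIC)[:,:,::-1])
o=ctrl.get_obs();w=viewer.get_image('wrist');save(w,'w1.png');print(w['T_tool_cam'],w['vfov'],w['cx'],w['cy'])
E
```

```text
[[ 7.96736976e-04  9.55034061e-01  2.96495038e-01  8.22089022e+01]
 [ 9.99999667e-01 -8.13519662e-04 -6.67725310e-05  7.45833487e-01]
 [ 1.77434502e-04  2.96494993e-01 -9.55034391e-01  2.11226446e+01]
 [ 0.00000000e+00  0.00000000e+00  0.00000000e+00  1.00000000e+00]] 62.33983876556979 321.04462227208575 253.51919305502201
```

View pics/topz.png

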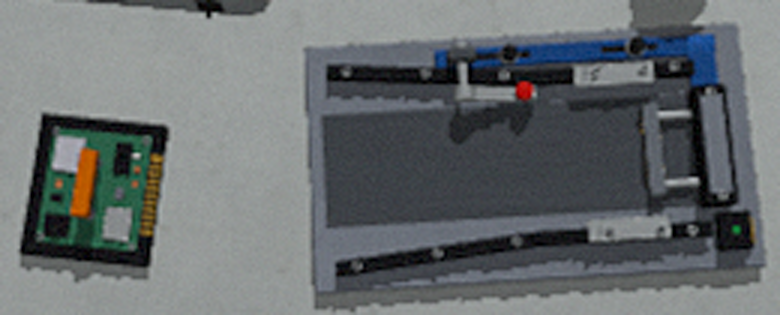

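```bash
python3 - <<'E'
from h import *
d=viewer.get_image('top'); T=cam(d)
P=lambda a,z: px(d,T,190+a[0]/3,225+a[1]/3,z)
c=[P(a,12) for a in [(305,47),(737,25),(763,265),(315,293)]]
print(np.round(c,0)); c=np.array(c)
print([np.linalg.norm(c[i]-c[(i+1)%4]).round() for i in range(4)])
x=(c[1]+c[2]-c[0]-c[3]);print('jig yaw',np.degrees(np.arctan2(x[1],x[0])),c.mean(0))
c=np.array([P(a,10) for a in [(43,113),(168,127),(150,267),(22,250)]]);print(c.round(),c.mean(0))
x=(c[1]+c[2]-c[0]-c[3]);print('car yaw',np.degrees(np.arctan2(x[1],x[0])))
g=[P(a,43) for a in [(89,150),(80,216)]];print(np.round(g),np.mean(g,0))
o=ctrl.get_obs();M=R.from_rotvec(o['orientation']).as_matrix();print(M.round(3))
E
```

```text
[[ 557.   43.   12.]
 [ 570. -268.   12.]
 [ 399. -274.   12.]
 [ 383.   35.   12.]]
[np.float64(311.0), np.float64(171.0), np.float64(309.0), np.float64(174.0)]
jig yaw -87.3968864975857 [ 477.26968993 -115.97710257   12.        ]
[[512. 229.  10.]
 [500. 140.  10.]
 [402. 149.  10.]
 [415. 239.  10.]] [457.43328736 189.03359427  10.        ]
car yaw -97.6012087036246
[[479. 188.  43.]
 [434. 192.  43.]] [456.88750048 189.77571017  43.        ]
[[-0.967  0.253 -0.   ]
 [ 0.253  0.967 -0.   ]
 [ 0.    -0.    -1.   ]]
```

View pics/w1.png

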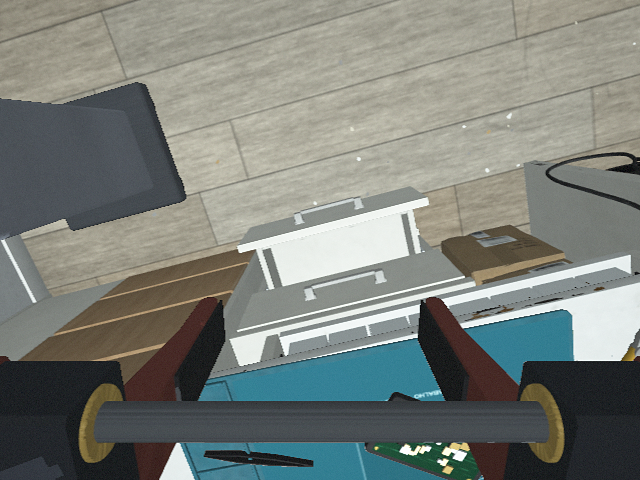

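Plate measures 311 x 172 mm, as it should. Next I'll move over the carrier for a wrist view.

```bash
python3 -m handwheel '[{"gripper":0,"tx":-0.020,"ty":-0.016},{"gripper":0,"tx":-0.042,"ty":-0.035},{"gripper":0,"tx":-0.044,"ty":-0.036},{"gripper":0,"tx":-0.044,"ty":-0.036},{"gripper":0,"tx":-0.044,"ty":-0.036},{"gripper":0,"tx":-0.044,"ty":-0.036},{"gripper":0,"tx":-0.044,"ty":-0.036},{"gripper":0,"tx":-0.044,"ty":-0.036}]'
python3 -m handwheel '[{"gripper":0,"tx":-0.040,"ty":-0.034,"tz":0.02},{"gripper":0,"tx":-0.028,"ty":-0.024,"tz":0.03},{"gripper":0,"tz":0.02,"rz":-4},{"gripper":0,"rz":-3},{"gripper":0}]'
python3 - <<'E'
from h import *
o=ctrl.get_obs();w=viewer.get_image('wrist');save(w,'w2.png');print(o['ee_pos'],o['orientation'],o['qpos'],o['ft_force'])
E
```

```text
[158.08789805 604.66452185 404.6836361 ] [-4.00672583e-01 -3.11592135e+00  1.21542743e-05] [ 1.29602862e+00  4.23096422e-01  1.62988390e+00  1.65002484e-05
  1.08862232e+00 -1.90013417e-02] [-0.22074744 -0.23530211 -0.36659024]$[0]: bad value
$[0]: bad value
```

View pics/w2.png

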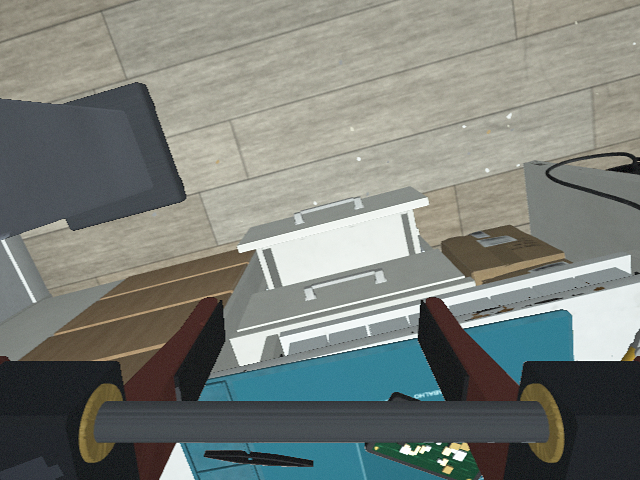

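The move was refused with "bad value", so I'll give every key in each row.

```bash
python3 -m handwheel '[{"gripper":0.0,"tx":-0.020,"ty":-0.016,"tz":0.0,"rx":0.0,"ry":0.0,"rz":0.0},{"gripper":0.0,"tx":-0.042,"ty":-0.035,"tz":0.0,"rx":0.0,"ry":0.0,"rz":0.0},{"gripper":0.0,"tx":-0.044,"ty":-0.036,"tz":0.0,"rx":0.0,"ry":0.0,"rz":0.0},{"gripper":0.0,"tx":-0.044,"ty":-0.036,"tz":0.0,"rx":0.0,"ry":0.0,"rz":0.0}]'
```

```text
t: 2.1
ee_pos: [273.1, 445.1, 404.7]
orientation: [0.4, 3.116, -0.0]
ft_force: [0.6, 0.8, 0.3]
width: 87.7
```

```bash
python3 -m handwheel '[{"gripper":0.0,"tx":-0.044,"ty":-0.036,"tz":0.0,"rx":0.0,"ry":0.0,"rz":0.0},{"gripper":0.0,"tx":-0.044,"ty":-0.036,"tz":0.0,"rx":0.0,"ry":0.0,"rz":0.0},{"gripper":0.0,"tx":-0.044,"ty":-0.036,"tz":0.0,"rx":0.0,"ry":0.0,"rz":0.0},{"gripper":0.0,"tx":-0.044,"ty":-0.036,"tz":0.01,"rx":0.0,"ry":0.0,"rz":0.0},{"gripper":0.0,"tx":-0.040,"ty":-0.034,"tz":0.02,"rx":0.0,"ry":0.0,"rz":0.0},{"gripper":0.0,"tx":-0.027,"ty":-0.024,"tz":0.02,"rx":0.0,"ry":0.0,"rz":-2.0},{"gripper":0.0,"tx":0.0,"ty":0.0,"tz":0.02,"rx":0.0,"ry":0.0,"rz":-5.0},{"gripper":0.0,"tx":0.0,"ty":0.0,"tz":0.0,"rx":0.0,"ry":0.0,"rz":0.0}]'
python3 - <<'E'
from h import *
o=ctrl.get_obs();w=viewer.get_image('wrist');save(w,'w3.png');print(o['ee_pos'],o['orientation'],o['qpos'],o['ft_force'])
E
```

```text
t: 3.1
ee_pos: [455.4, 189.2, 333.6]
orientation: [-0.213, -3.131, 0.002]
ft_force: [-0.3, -0.3, 0.0]
width: 87.6
[455.43237753 189.23044106 333.62287473] [-2.13273786e-01 -3.13136212e+00  2.34972295e-03] [ 3.69686604e-01  3.36215627e-01  1.96973097e+00 -1.27892213e-04
  8.38975355e-01 -1.06501625e+00] [-0.29397822 -0.33834671  0.01801631]
```

View pics/w3.png

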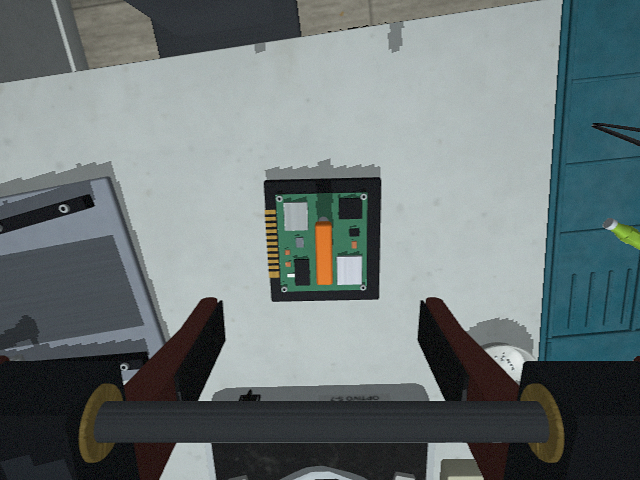

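The wrist view shows the carrier with its orange bar at (316–332, 221–285), the gold strip on the left and the jig's open end at far left. I'll measure from it.

```bash
python3 - <<'E'
from h import *
o=ctrl.get_obs();w=viewer.get_image('wrist');T=cam(w,o)
hsv=cv2.cvtColor(w['image'],cv2.COLOR_RGB2HSV)
m=((hsv[...,0]>5)&(hsv[...,0]<18)&(hsv[...,1]>200)&(hsv[...,2]>150)).astype(np.uint8)
m[:180]=0;m[300:]=0;m[:,:305]=0;m[:,342:]=0
n,l,s,_=cv2.connectedComponentsWithStats(m);i=1+s[1:,4].argmax();print(s[i])
p=np.argwhere(l==i)
z=np.array([px(w,T,u,v)[2] for v,u in p]);print(np.percentile(z,[5,50,95]))
q=np.array([px(w,T,u,v,43) for v,u in p])[:,:2].astype(np.float32)
print(cv2.minAreaRect(q))
c=np.array([px(w,T,*a,10) for a in [(381,178),(265,181.5),(272,301),(380,299)]]);print(c.round(1),c.mean(0))
x=c[1]+c[2]-c[0]-c[3];print(np.degrees(np.arctan2(x[1],x[0])),[np.linalg.norm(c[i]-c[i-1]).round(1) for i in range(4)])
print(px(w,T,300,190),'tool yaw y',R.from_rotvec(o['orientation']).as_matrix()[:,1])
E
```

```text
[314 224  16  40 281]
[40.25344213 41.52724579 42.70579518]
((450.09588623046875, 191.60800170898438), (10.527478218078613, 28.67335319519043), 82.58296203613281)
[[414.2 241.8  10. ]
 [404.9 154.5  10. ]
 [502.8 142.9  10. ]
 [513.  232.   10. ]] [458.73470688 192.79800294  10.        ]
-96.31270384219306 [np.float64(99.3), np.float64(87.9), np.float64(98.5), np.float64(89.7)]
[414.98364337 179.74018499   9.24461683] tool yaw y [ 1.35747982e-01  9.90743047e-01 -8.36661075e-04]
```

```bash
python3 -m handwheel '[{"gripper":0.0,"tx":-0.0023,"ty":0.0025,"tz":0.035,"rx":0.0,"ry":0.0,"rz":-0.5},{"gripper":0.0,"tx":0.0,"ty":0.0,"tz":0.04,"rx":0.0,"ry":0.0,"rz":0.0},{"gripper":0.0,"tx":0.0,"ty":0.0,"tz":0.035,"rx":0.0,"ry":0.0,"rz":0.0},{"gripper":0.0,"tx":0.0,"ty":0.0,"tz":0.015,"rx":0.0,"ry":0.0,"rz":0.0},{"gripper":0.0,"tx":0.0,"ty":0.0,"tz":0.007,"rx":0.0,"ry":0.0,"rz":0.0},{"gripper":0.0,"tx":0.0,"ty":0.0,"tz":0.0,"rx":0.0,"ry":0.0,"rz":0.0}]'
python3 - <<'E'
from h import *
o=ctrl.get_obs();w=viewer.get_image('wrist');save(w,'w4.png')
E
```

```text
t: 3.95
ee_pos: [459.0, 193.2, 203.3]
orientation: [0.196, 3.135, 0.001]
ft_force: [1.4, 0.5, 0.2]
width: 87.4
```

View pics/w4.png

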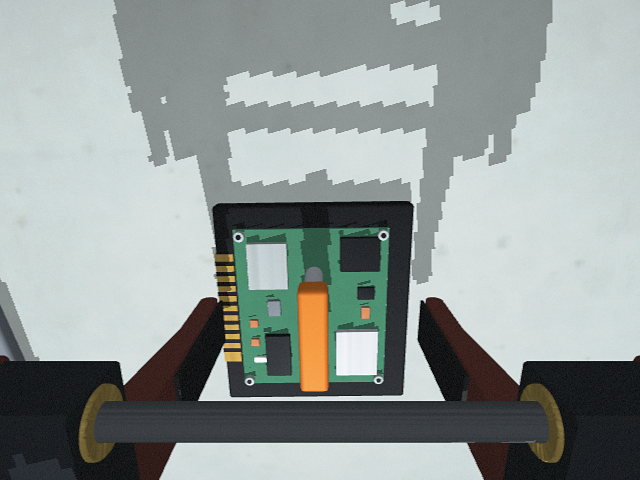

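```bash
python3 - <<'E'
from h import *
o=ctrl.get_obs();w=viewer.get_image('wrist');print(o['ee_pos'])
Tt=np.array(w['T_tool_cam']);f=240/np.tan(np.radians(w['vfov'])/2)
hsv=cv2.cvtColor(w['image'],cv2.COLOR_RGB2HSV)
for u,v in [(313.5,283),(313.5,380),(300,330),(327,330)]:
    r=np.array([(u-w['cx'])/f,-(v-w['cy'])/f,-1]); k=w['range_z'][int(v),int(u)]
    print(u,v,k,(Tt@np.r_[r*k,1])[:3].round(1))
E
```

```text
[459.10542842 193.22202544 203.58582036]
313.5 283 157.997 [ 24.1  -2.2 168.5]
313.5 380 164.15196 [-16.5  -2.3 162.4]
300 330 157.00847 [  6.6  -7.5 162.1]
327 330 157.08789 [  6.6   3.2 162.2]
```

```bash
python3 -m handwheel '[{"gripper":0.0,"tx":0.001,"ty":-0.0022,"tz":0.003,"rx":0.0,"ry":0.0,"rz":0.0},{"gripper":0.5,"tx":0.0,"ty":0.0,"tz":0.0,"rx":0.0,"ry":0.0,"rz":0.0},{"gripper":1.0,"tx":0.0,"ty":0.0,"tz":0.0,"rx":0.0,"ry":0.0,"rz":0.0},{"gripper":1.0,"tx":0.0,"ty":0.0,"tz":0.0,"rx":0.0,"ry":0.0,"rz":0.0},{"gripper":1.0,"tx":0.0,"ty":0.0,"tz":0.0,"rx":0.0,"ry":0.0,"rz":0.0},{"gripper":1.0,"tx":0.0,"ty":0.0,"tz":0.0,"rx":0.0,"ry":0.0,"rz":0.0},{"gripper":1.0,"tx":0.0,"ty":0.0,"tz":0.0,"rx":0.0,"ry":0.0,"rz":0.0}]'
```

```text
t: 4.92
ee_pos: [457.4, 190.9, 199.7]
orientation: [-0.196, -3.135, 0.0]
ft_force: [0.2, 0.3, -1.1]
width: 31.3
```

```bash
python3 -m handwheel '[{"gripper":1.0,"tx":0.0,"ty":0.0,"tz":0.0,"rx":0.0,"ry":0.0,"rz":0.0},{"gripper":1.0,"tx":0.0,"ty":0.0,"tz":0.0,"rx":0.0,"ry":0.0,"rz":0.0},{"gripper":1.0,"tx":0.0,"ty":0.0,"tz":0.0,"rx":0.0,"ry":0.0,"rz":0.0},{"gripper":1.0,"tx":0.0,"ty":0.0,"tz":0.0,"rx":0.0,"ry":0.0,"rz":0.0}]'
```

```text
t: 5.42
ee_pos: [457.4, 190.9, 199.6]
orientation: [-0.196, -3.135, 0.0]
ft_force: [-0.1, -0.4, -0.0]
width: 11.3
```

Gripped, with 11.3 mm between the fingers. I'll lift high and shift so the wrist sees the whole jig.

```bash
python3 -m handwheel '[{"gripper":1.0,"tx":0.0,"ty":0.0,"tz":-0.015,"rx":0.0,"ry":0.0,"rz":0.0},{"gripper":1.0,"tx":0.0,"ty":0.0,"tz":-0.04,"rx":0.0,"ry":0.0,"rz":0.0},{"gripper":1.0,"tx":0.0,"ty":-0.01,"tz":-0.045,"rx":0.0,"ry":0.0,"rz":0.0},{"gripper":1.0,"tx":0.0,"ty":-0.015,"tz":-0.045,"rx":0.0,"ry":0.0,"rz":0.0},{"gripper":1.0,"tx":0.0,"ty":-0.015,"tz":-0.045,"rx":0.0,"ry":0.0,"rz":0.0},{"gripper":1.0,"tx":0.0,"ty":-0.015,"tz":-0.045,"rx":0.0,"ry":0.0,"rz":0.0},{"gripper":1.0,"tx":0.0,"ty":0.0,"tz":-0.02,"rx":0.0,"ry":0.0,"rz":0.0},{"gripper":1.0,"tx":0.0,"ty":0.0,"tz":0.0,"rx":0.0,"ry":0.0,"rz":0.0}]'
python3 - <<'E'
from h import *
o=ctrl.get_obs();w=viewer.get_image('wrist');save(w,'w5.png');print(o['ee_pos'],o['width'],o['ft_force'])
import pickle;pickle.dump((o,w),open('w5.pkl','wb'))
E
```

```text
t: 6.42
ee_pos: [450.4, 136.1, 456.6]
orientation: [0.196, 3.132, 0.002]
ft_force: [0.3, 0.2, -4.5]
width: 11.6
[450.36188566 136.14520209 456.60589715] 11.612583604618145 [ 0.27669745  0.21710214 -4.53594914]
```

View pics/w5.png

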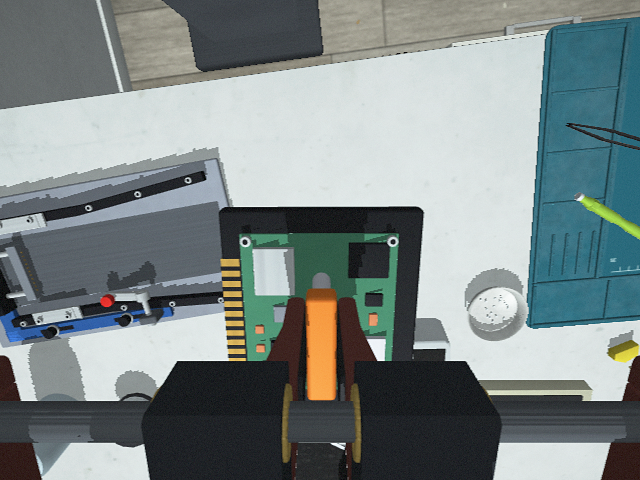

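```bash
python3 - <<'E'
from h import *
import pickle;o,w=pickle.load(open('w5.pkl','rb'))
cv2.imwrite('pics/w5z.png',cv2.resize(w['image'][140:350,0:260],None,fx=3,fy=2.8,interpolation=cv2.INTER_CUBIC)[:,:,::-1])
E
```

```text
(no output)
```

View pics/w5z.png

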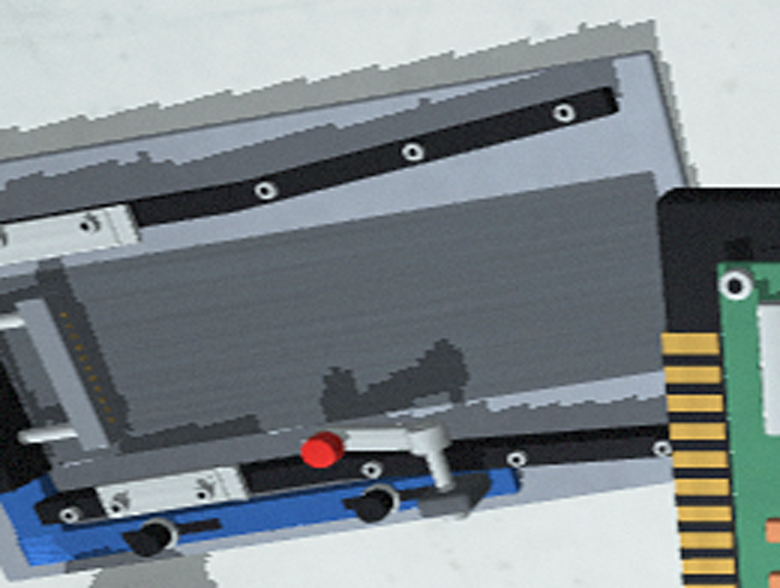

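```bash
cat > fit.py <<'E'
from h import *
import pickle;from scipy.optimize import least_squares
o,w=pickle.load(open('w5.pkl','rb'));T=cam(w,o)
Z=lambda a:(a[0]/3,140+a[1]/2.8)
# (pixel, z, jig x or None, jig y or None)
W=[((655,52),12,-175,-84),((330,106),12,None,-84),((0,160),12,None,-84),((20,577),12,None,90),((300,537),12,None,90),((670,483),12,None,90),((690,180),12,-175,None),((617,110),24.5,None,-64)]
pts=[(px(w,T,*Z(a),z)[:2],x,y) for a,z,x,y in W]
d=viewer.get_image('top');Tt=cam(d)
P=lambda a,z: px(d,Tt,190+a[0]/3,225+a[1]/3,z)
tp=[((305,47),-175,90),((737,25),137,90),((763,265),137,-84),((315,293),-175,-84)]
tops=[(P(a,12)[:2],x,y) for a,x,y in tp]
def res(p,S):
    r=[];c,s=np.cos(p[2]),np.sin(p[2])
    for q,x,y in S:
        e=q-p[:2];j=(c*e[0]+s*e[1],-s*e[0]+c*e[1])
        if x is not None:r.append(j[0]-x)
        if y is not None:r.append(j[1]-y)
    return np.array(r)
for n,S in [('wrist',pts),('top',tops),('both',pts+tops)]:
    f=least_squares(res,[475,-135,-1.52],args=(S,),loss='soft_l1',x_scale=[10,10,.05])
    p=f.x;print(n,p[:2].round(1),np.degrees(p[2]).round(2),res(p,S).round(1))
    le=p[:2]-135*np.array([np.cos(p[2]),np.sin(p[2])]);print('entry',le.round(1))
# carrier corners in tool frame
E
python3 fit.py
```

```text
wrist [ 475.3 -132.8] -87.57 [ 0.4  1.2  1.5  1.5 -0.8 -0.5 -0.6 -0.4 -1.2]
entry [469.6   2.1]
top [ 474.9 -135.3] -87.49 [ 0.9 -0.1 -0.4 -1.1 -1.8  2.   0.8 -0. ]
entry [ 4.69e+02 -4.00e-01]
both [ 475.1 -134.2] -87.6 [-1.   1.4  1.8  1.9 -0.5 -0.2 -0.4 -1.8 -1.   1.7 -0.6  0.4 -1.  -0.7
  2.   2.  -0.5]
entry [469.4   0.7]
```

```bash
python3 -m handwheel '[{"gripper":1.0,"tx":-0.005,"ty":-0.020,"tz":0.02,"rx":0.0,"ry":0.0,"rz":0.0},{"gripper":1.0,"tx":-0.0095,"ty":-0.035,"tz":0.04,"rx":0.0,"ry":0.0,"rz":0.0},{"gripper":1.0,"tx":-0.0095,"ty":-0.035,"tz":0.04,"rx":0.0,"ry":0.0,"rz":0.0},{"gripper":1.0,"tx":-0.0095,"ty":-0.035,"tz":0.04,"rx":0.0,"ry":0.0,"rz":0.0},{"gripper":1.0,"tx":-0.0023,"ty":-0.0071,"tz":0.03,"rx":0.0,"ry":0.0,"rz":-3.0},{"gripper":1.0,"tx":0.0,"ty":0.0,"tz":0.02,"rx":0.0,"ry":0.0,"rz":-4.0},{"gripper":1.0,"tx":0.0,"ty":0.0,"tz":0.01,"rx":0.0,"ry":0.0,"rz":-2.5},{"gripper":1.0,"tx":0.0,"ty":0.0,"tz":0.0,"rx":0.0,"ry":0.0,"rz":0.0}]'
python3 - <<'E'
from h import *
o=ctrl.get_obs();w=viewer.get_image('wrist');save(w,'w6.png');print(o['ee_pos'],o['width'],o['ft_force'])
M=R.from_rotvec(o['orientation']).as_matrix();print(M.round(4),'tool y yaw',np.degrees(np.arctan2(M[1,1],M[0,1])))
import pickle;pickle.dump((o,w),open('w6.pkl','wb'))
E
```

```text
t: 7.52
ee_pos: [468.7, 0.9, 252.8]
orientation: [0.064, -3.136, -0.0]
ft_force: [-0.9, 0.6, -4.8]
width: 11.7
[468.69361394   0.94571331 252.80710744] 11.734091118068614 [-0.88980175  0.58524014 -4.77953599]
[[-9.992e-01 -4.070e-02 -4.600e-03]
 [-4.070e-02  9.992e-01  1.000e-04]
 [ 4.600e-03  3.000e-04 -1.000e+00]] tool y yaw 92.33386235097775
```

View pics/w6.png

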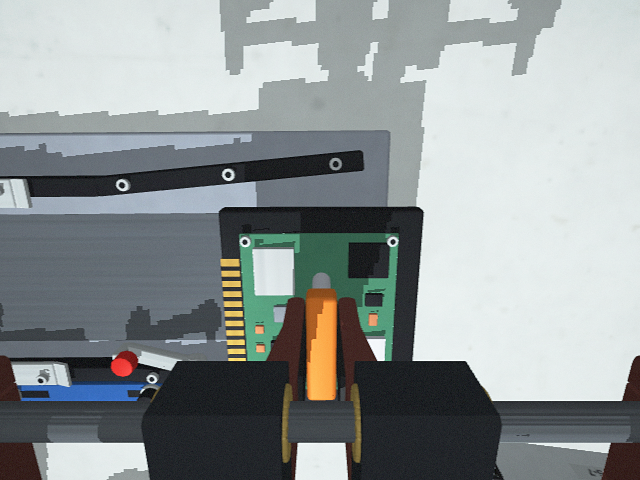

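```bash
python3 - <<'E'
from h import *
import pickle;o,w=pickle.load(open('w6.pkl','rb'))
T=cam(w,o)
for a,z in [((390,131),12),((200,132),12),((5,133),12),((390,205),12),((363,170.5),24.5),((120,194.5),24.5),((60,197.5),24.5)]:
    q=px(w,T,*a,z)
    e=q-np.array(o['ee_pos']);M=R.from_rotvec(o['orientation']).as_matrix();t=M.T@e
    print(a,q.round(1),'tool xy',t[:2].round(1))
# carrier corners in tool frame at tool z ~199.6-10 top
Tt=np.array(w['T_tool_cam']);f=240/np.tan(np.radians(w['vfov'])/2)
for u,v in [(220,208),(423,208)]:
    r=np.array([(u-w['cx'])/f,-(v-w['cy'])/f,-1]); 
    wv=Tt[:3,:3]@r;k=(189.6-Tt[2,3])/wv[2];print((Tt@np.r_[r*k,1])[:3].round(1))
E
```

```text
(390, 131) [384.5  35.   12. ] tool xy [81.7 37.3]
(200, 132) [389.1 -65.7  12. ] tool xy [ 81.1 -63.4]
(5, 133) [ 393.9 -169.1   12. ] tool xy [  80.5 -166.9]
(390, 205) [423.9  38.6  12. ] tool xy [42.1 39.4]
(363, 170.5) [404.5  20.8  24.5] tool xy [62.3 22.4]
(120, 194.5) [ 422.1 -105.3   24.5] tool xy [  49.8 -104.4]
(60, 197.5) [ 425.  -136.9   24.5] tool xy [  48.2 -136. ]
[ 50.1 -42.6 189.6]
[ 50.2  44.6 189.6]
```

```bash
python3 -m handwheel '[{"gripper":1.0,"tx":-0.002,"ty":-0.001,"tz":0.015,"rx":0.0,"ry":0.25,"rz":-0.2},{"gripper":1.0,"tx":0.0,"ty":0.0,"tz":0.014,"rx":0.0,"ry":0.0,"rz":0.0},{"gripper":1.0,"tx":0.0,"ty":0.0,"tz":0.007,"rx":0.0,"ry":0.0,"rz":0.0},{"gripper":1.0,"tx":0.0,"ty":0.0,"tz":0.002,"rx":0.0,"ry":0.0,"rz":0.0},{"gripper":1.0,"tx":0.0,"ty":0.0,"tz":0.0,"rx":0.0,"ry":0.0,"rz":0.0},{"gripper":1.0,"tx":0.0,"ty":0.0,"tz":0.0,"rx":0.0,"ry":0.0,"rz":0.0}]'
```

```text
t: 8.32
ee_pos: [471.8, -0.1, 217.0]
orientation: [0.07, -3.137, 0.0]
ft_force: [-0.3, -0.0, -3.2]
width: 11.6
```

```bash
python3 -m handwheel '[{"gripper":1.0,"tx":0.0,"ty":0.0,"tz":0.003,"rx":0.0,"ry":0.0,"rz":0.0},{"gripper":1.0,"tx":0.0,"ty":0.0,"tz":0.001,"rx":0.0,"ry":0.0,"rz":0.0},{"gripper":1.0,"tx":0.0,"ty":0.0,"tz":0.0,"rx":0.0,"ry":0.0,"rz":0.0}]'
python3 - <<'E'
from h import *
o=ctrl.get_obs();M=R.from_rotvec(o['orientation']).as_matrix();print(M.round(4),o['ft_force'])
E
```

```text
t: 8.7
ee_pos: [471.5, -0.1, 212.6]
orientation: [0.07, -3.136, 0.0]
ft_force: [-0.4, -0.7, -4.2]
width: 11.9
[[-9.99e-01 -4.43e-02 -4.50e-03]
 [-4.43e-02  9.99e-01 -2.00e-04]
 [ 4.50e-03  0.00e+00 -1.00e+00]] [-0.43447178 -0.67450844 -4.23736807]
```

```bash
python3 -m handwheel '[{"gripper":1.0,"tx":0.0,"ty":0.0,"tz":0.001,"rx":0.0,"ry":0.0,"rz":0.0},{"gripper":1.0,"tx":0.0,"ty":0.0,"tz":0.0,"rx":0.0,"ry":0.0,"rz":0.0}]'; python3 -m handwheel '[{"gripper":1.0,"tx":0.0,"ty":0.0,"tz":0.0007,"rx":0.0,"ry":0.0,"rz":0.0},{"gripper":1.0,"tx":0.0,"ty":0.0,"tz":0.0,"rx":0.0,"ry":0.0,"rz":0.0}]'
```

```text
t: 8.95
ee_pos: [471.6, -0.1, 211.8]
orientation: [0.07, -3.137, 0.0]
ft_force: [-0.6, -0.1, -1.5]
width: 11.5
t: 9.2
ee_pos: [471.6, -0.1, 211.7]
orientation: [0.07, -3.137, 0.0]
ft_force: [-2.7, -1.0, 8.2]
width: 11.6
```

Floor felt (z force went from -1.5 to +8 N). I'll ease up 0.5 mm and look.

```bash
python3 -m handwheel '[{"gripper":1.0,"tx":0.0,"ty":0.0,"tz":-0.0006,"rx":0.0,"ry":0.0,"rz":0.0},{"gripper":1.0,"tx":0.0,"ty":0.0,"tz":0.0,"rx":0.0,"ry":0.0,"rz":0.0}]'
python3 - <<'E'
from h import *
o=ctrl.get_obs();w=viewer.get_image('wrist');save(w,'w7.png');print(o['ee_pos'],o['ft_force'])
T=cam(w,o)
d=viewer.get_image('top');cv2.imwrite('pics/top2.png',cv2.resize(d['image'][225:330,270:450],None,fx=4,fy=4,interpolation=cv2.INTER_CUBIC)[:,:,::-1])
E
```

```text
t: 9.45
ee_pos: [471.6, -0.1, 211.7]
orientation: [0.07, -3.137, 0.0]
ft_force: [-1.9, -0.2, 3.1]
width: 11.7
[ 4.71601397e+02 -1.10548222e-01  2.11714452e+02] [-1.87682603 -0.20614411  3.08445669]
```

View pics/w7.png

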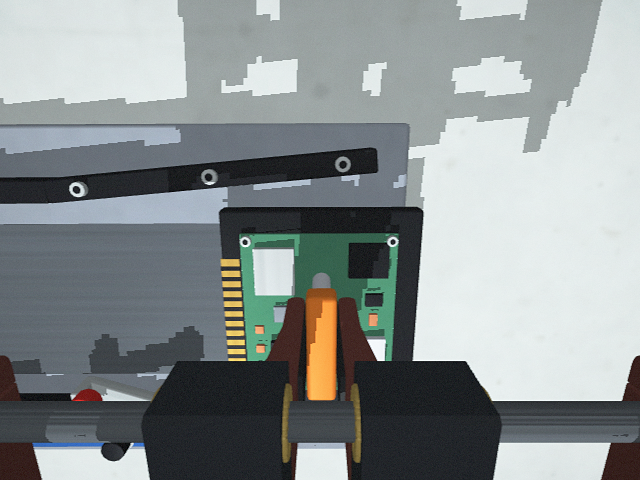

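View pics/top2.png

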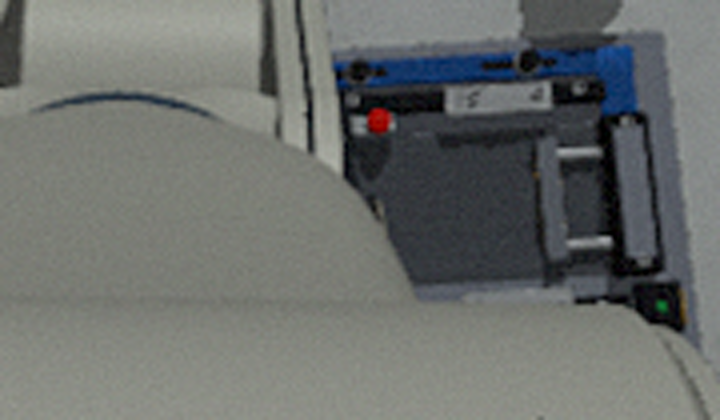

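The carrier lies in the open end, with its corner at (220,208) and the jig's near edge at row 124. I'll check the lateral offset relative to the carrier.

```bash
python3 - <<'E'
from h import *
o=ctrl.get_obs();w=viewer.get_image('wrist');Tt=np.array(w['T_tool_cam']);f=240/np.tan(np.radians(w['vfov'])/2)
def tp(u,v,z):
    r=np.array([(u-w['cx'])/f,-(v-w['cy'])/f,-1]);wv=Tt[:3,:3]@r;k=(199.6-z-Tt[2,3])/wv[2];return (Tt@np.r_[r*k,1])[:2].round(1)
# z relative to carrier underside / lane floor
for a,z in [((409,125),0),((200,124.5),0),((5,124.5),0),((409,200),0),((377,172),12.5),((70,202),12.5),((20,203.5),12.5),((220,208),10),((423,208),10)]: print(a,z,tp(*a,z))
E
```

```text
(409, 125) 0 [84.2 38.4]
(200, 124.5) 0 [ 84.3 -51. ]
(5, 124.5) 0 [  84.3 -134.4]
(409, 200) 0 [51.9 40.6]
(377, 172) 12.5 [65.6 23.8]
(70, 202) 12.5 [  53.1 -104.9]
(20, 203.5) 12.5 [  52.4 -126.1]
(220, 208) 10 [ 50.1 -42.6]
(423, 208) 10 [50.2 44.6]
```

Lateral offset is about +0.5 mm and the yaw is parallel. Now I'll slide in.

```bash
python3 -m handwheel '[{"gripper":1.0,"tx":0.0,"ty":-0.003,"tz":-0.0003,"rx":0.0,"ry":0.0,"rz":0.0},{"gripper":1.0,"tx":0.0,"ty":-0.010,"tz":0.0,"rx":0.0,"ry":0.0,"rz":0.0},{"gripper":1.0,"tx":0.0,"ty":-0.010,"tz":0.0,"rx":0.0,"ry":0.0,"rz":0.0},{"gripper":1.0,"tx":0.0,"ty":-0.010,"tz":0.0,"rx":0.0,"ry":0.0,"rz":0.0},{"gripper":1.0,"tx":0.0,"ty":-0.007,"tz":0.0,"rx":0.0,"ry":0.0,"rz":0.0},{"gripper":1.0,"tx":0.0,"ty":0.0,"tz":0.0,"rx":0.0,"ry":0.0,"rz":0.0}]'
```

```text
t: 10.35
ee_pos: [473.3, -40.8, 211.8]
orientation: [0.068, -3.136, 0.0]
ft_force: [0.5, -1.0, -2.5]
width: 11.5
```

```bash
python3 -m handwheel '[{"gripper":1.0,"tx":0.0,"ty":-0.004,"tz":0.0,"rx":0.0,"ry":0.0,"rz":0.0},{"gripper":1.0,"tx":0.0,"ty":-0.006,"tz":0.0,"rx":0.0,"ry":0.0,"rz":0.0},{"gripper":1.0,"tx":0.0,"ty":-0.006,"tz":0.0,"rx":0.0,"ry":0.0,"rz":0.0},{"gripper":1.0,"tx":0.0,"ty":-0.004,"tz":0.0,"rx":0.0,"ry":0.0,"rz":0.0}]'
```

```text
t: 10.85
ee_pos: [474.2, -60.4, 211.8]
orientation: [0.069, -3.136, 0.0]
ft_force: [-0.6, 2.1, -2.7]
width: 11.5
```

```bash
python3 -m handwheel '[{"gripper":1.0,"tx":0.0,"ty":-0.004,"tz":0.0,"rx":0.0,"ry":0.0,"rz":0.0},{"gripper":1.0,"tx":0.0,"ty":-0.004,"tz":0.0,"rx":0.0,"ry":0.0,"rz":0.0},{"gripper":1.0,"tx":0.0,"ty":-0.004,"tz":0.0,"rx":0.0,"ry":0.0,"rz":0.0}]'
```

```text
t: 11.22
ee_pos: [474.6, -72.2, 211.8]
orientation: [0.07, -3.136, -0.0]
ft_force: [-0.2, 1.9, -1.8]
width: 11.9
```

```bash
python3 -m handwheel '[{"gripper":1.0,"tx":0.0,"ty":-0.004,"tz":0.0,"rx":0.0,"ry":0.0,"rz":0.0},{"gripper":1.0,"tx":0.0,"ty":-0.004,"tz":0.0,"rx":0.0,"ry":0.0,"rz":0.0},{"gripper":1.0,"tx":0.0,"ty":-0.004,"tz":0.0,"rx":0.0,"ry":0.0,"rz":0.0}]'
```

```text
t: 11.6
ee_pos: [475.1, -84.2, 211.8]
orientation: [0.07, -3.136, -0.0]
ft_force: [-2.3, 2.4, -1.5]
width: 11.9
```

```bash
python3 -m handwheel '[{"gripper":1.0,"tx":0.0,"ty":-0.004,"tz":0.0,"rx":0.0,"ry":0.0,"rz":0.0},{"gripper":1.0,"tx":0.0,"ty":-0.004,"tz":0.0,"rx":0.0,"ry":0.0,"rz":0.0},{"gripper":1.0,"tx":0.0,"ty":-0.004,"tz":0.0,"rx":0.0,"ry":0.0,"rz":0.0}]'
```

```text
t: 11.98
ee_pos: [475.7, -96.2, 211.8]
orientation: [0.07, -3.136, -0.0]
ft_force: [-2.7, 3.3, -1.3]
width: 12.0
```

```bash
python3 -m handwheel '[{"gripper":1.0,"tx":0.0,"ty":-0.003,"tz":0.0,"rx":0.0,"ry":0.0,"rz":0.0},{"gripper":1.0,"tx":0.0,"ty":-0.003,"tz":0.0,"rx":0.0,"ry":0.0,"rz":0.0},{"gripper":1.0,"tx":0.0,"ty":-0.003,"tz":0.0,"rx":0.0,"ry":0.0,"rz":0.0}]'
python3 - <<'E'
from h import *
w=viewer.get_image('wrist');save(w,'w8.png')
d=viewer.get_image('top');cv2.imwrite('pics/top3.png',cv2.resize(d['image'][225:330,270:450],None,fx=4,fy=4,interpolation=cv2.INTER_CUBIC)[:,:,::-1])
E
```

```text
t: 12.35
ee_pos: [476.1, -105.1, 211.8]
orientation: [0.07, -3.136, -0.0]
ft_force: [-3.2, 3.4, -1.3]
width: 11.5
```

View pics/w8.png

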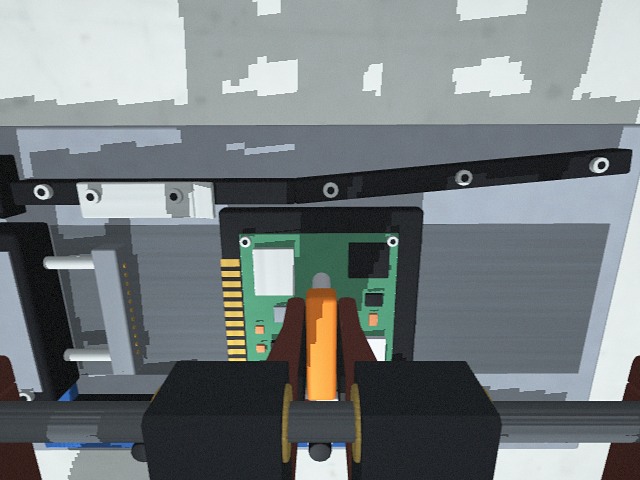

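The carrier's front is at col 220, just before the lips (cols 78–213), and the shoe face is at about col 135. Measuring the side gaps and the shoe distance.

```bash
python3 - <<'E'
from h import *
o=ctrl.get_obs();w=viewer.get_image('wrist');Tt=np.array(w['T_tool_cam']);f=240/np.tan(np.radians(w['vfov'])/2)
def tp(u,v,z):
    r=np.array([(u-w['cx'])/f,-(v-w['cy'])/f,-1]);wv=Tt[:3,:3]@r;k=(199.6-z-Tt[2,3])/wv[2];return (Tt@np.r_[r*k,1])[:2].round(1)
for a,z in [((300,124.5),0),((20,125.5),0),((250,204),12.5),((230,204),12.5),((118,251),13),((134,373),13),((213,182),16),((213,200),16),((220,208),10)]: print(a,z,tp(*a,z))
im=w['image'][170:260,150:330];cv2.imwrite('pics/w8z.png',cv2.resize(im,None,fx=4,fy=4,interpolation=cv2.INTER_CUBIC)[:,:,::-1]);print(o['ft_force'],o['moment'])
E
```

```text
(300, 124.5) 0 [84.4 -8.2]
(20, 125.5) 0 [  83.9 -128.1]
(250, 204) 12.5 [ 52.3 -29.1]
(230, 204) 12.5 [ 52.3 -37.6]
(118, 251) 13 [ 31.7 -87.7]
(134, 373) 13 [-29.7 -89.2]
(213, 182) 16 [ 61.9 -43.1]
(213, 200) 16 [ 54.6 -43.7]
(220, 208) 10 [ 50.1 -42.6]
[-3.57564703  0.3680417  -1.05841951] [0.14465555 0.47156403 0.01029932]
```

View pics/w8z.png

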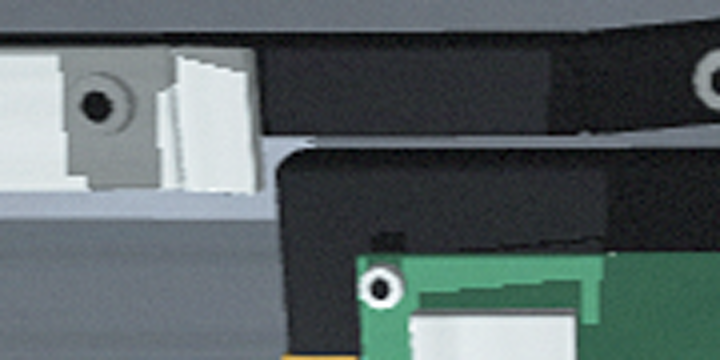

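View pics/top3.png

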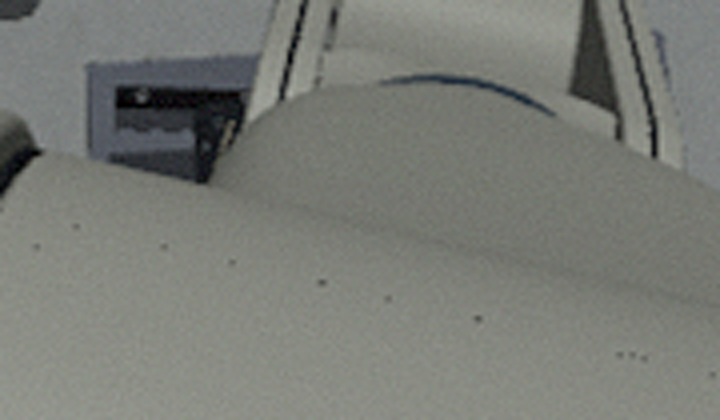

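About 2.3 mm clearance on the -y side means the carrier is rubbing the +y guide. I'll shift 0.8 mm and go on. The shoe is roughly 45 mm ahead.

```bash
python3 -m handwheel '[{"gripper":1.0,"tx":0.0008,"ty":-0.002,"tz":0.0,"rx":0.0,"ry":0.0,"rz":0.0},{"gripper":1.0,"tx":0.0,"ty":-0.004,"tz":0.0,"rx":0.0,"ry":0.0,"rz":0.0},{"gripper":1.0,"tx":0.0,"ty":-0.004,"tz":0.0,"rx":0.0,"ry":0.0,"rz":0.0}]'
```

```text
t: 12.88
ee_pos: [476.2, -115.4, 211.9]
orientation: [0.07, -3.137, 0.001]
ft_force: [-0.9, 0.8, -4.8]
width: 11.5
```

```bash
python3 -m handwheel '[{"gripper":1.0,"tx":0.0,"ty":-0.004,"tz":0.0,"rx":0.0,"ry":0.0,"rz":0.0},{"gripper":1.0,"tx":0.0,"ty":-0.004,"tz":0.0,"rx":0.0,"ry":0.0,"rz":0.0},{"gripper":1.0,"tx":0.0,"ty":-0.004,"tz":0.0,"rx":0.0,"ry":0.0,"rz":0.0}]'
```

```text
t: 13.25
ee_pos: [476.5, -127.4, 211.9]
orientation: [0.07, -3.137, 0.0]
ft_force: [-1.1, 1.0, -4.0]
width: 11.8
```

```bash
python3 -m handwheel '[{"gripper":1.0,"tx":0.0,"ty":-0.004,"tz":0.0,"rx":0.0,"ry":0.0,"rz":0.0},{"gripper":1.0,"tx":0.0,"ty":-0.004,"tz":0.0,"rx":0.0,"ry":0.0,"rz":0.0},{"gripper":1.0,"tx":0.0,"ty":-0.003,"tz":0.0,"rx":0.0,"ry":0.0,"rz":0.0}]'
```

```text
t: 13.62
ee_pos: [476.9, -138.3, 211.9]
orientation: [0.07, -3.136, 0.0]
ft_force: [0.0, 0.4, -3.3]
width: 12.0
```

```bash
for i in 1; do python3 -m handwheel '[{"gripper":1.0,"tx":0.0,"ty":-0.003,"tz":0.0,"rx":0.0,"ry":0.0,"rz":0.0},{"gripper":1.0,"tx":0.0,"ty":-0.002,"tz":0.0,"rx":0.0,"ry":0.0,"rz":0.0},{"gripper":1.0,"tx":0.0,"ty":-0.002,"tz":0.0,"rx":0.0,"ry":0.0,"rz":0.0}]'; done
```

```text
t: 14.0
ee_pos: [477.2, -145.1, 211.9]
orientation: [0.07, -3.136, 0.0]
ft_force: [0.2, 0.2, -3.6]
width: 11.9
```

```bash
python3 -m handwheel '[{"gripper":1.0,"tx":0.0,"ty":-0.002,"tz":0.0,"rx":0.0,"ry":0.0,"rz":0.0},{"gripper":1.0,"tx":0.0,"ty":-0.002,"tz":0.0,"rx":0.0,"ry":0.0,"rz":0.0}]'
```

```text
t: 14.25
ee_pos: [477.4, -149.1, 211.9]
orientation: [0.07, -3.136, 0.0]
ft_force: [-0.2, 0.6, -2.6]
width: 11.6
```

```bash
python3 -m handwheel '[{"gripper":1.0,"tx":0.0,"ty":-0.002,"tz":0.0,"rx":0.0,"ry":0.0,"rz":0.0},{"gripper":1.0,"tx":0.0,"ty":-0.002,"tz":0.0,"rx":0.0,"ry":0.0,"rz":0.0}]'
```

```text
t: 14.5
ee_pos: [477.5, -152.8, 211.9]
orientation: [0.069, -3.136, -0.001]
ft_force: [0.9, 4.6, -1.6]
width: 11.9
```

```bash
python3 -m handwheel '[{"gripper":1.0,"tx":0.0,"ty":-0.002,"tz":0.0,"rx":0.0,"ry":0.0,"rz":0.0},{"gripper":1.0,"tx":0.0,"ty":-0.002,"tz":0.0,"rx":0.0,"ry":0.0,"rz":0.0}]'
```

```text
t: 14.75
ee_pos: [477.7, -156.8, 211.9]
orientation: [0.069, -3.136, -0.001]
ft_force: [1.1, 6.0, -1.5]
width: 11.6
```

Shoe touched near y ≈ -151 (fy +4). The catch should drop about 18.5 mm later, near -169.5. I'll keep going gently.

```bash
python3 -m handwheel '[{"gripper":1.0,"tx":0.0,"ty":-0.002,"tz":0.0,"rx":0.0,"ry":0.0,"rz":0.0},{"gripper":1.0,"tx":0.0,"ty":-0.002,"tz":0.0,"rx":0.0,"ry":0.0,"rz":0.0},{"gripper":1.0,"tx":0.0,"ty":-0.002,"tz":0.0,"rx":0.0,"ry":0.0,"rz":0.0}]'
```

```text
t: 15.12
ee_pos: [478.0, -162.7, 211.9]
orientation: [0.069, -3.136, -0.001]
ft_force: [0.6, 7.0, -0.5]
width: 11.7
```

```bash
python3 -m handwheel '[{"gripper":1.0,"tx":0.0,"ty":-0.0015,"tz":0.0,"rx":0.0,"ry":0.0,"rz":0.0},{"gripper":1.0,"tx":0.0,"ty":-0.0015,"tz":0.0,"rx":0.0,"ry":0.0,"rz":0.0}]'
```

```text
t: 15.38
ee_pos: [478.1, -165.6, 211.9]
orientation: [0.069, -3.136, -0.001]
ft_force: [1.3, 6.7, -0.4]
width: 11.4
```

```bash
python3 -m handwheel '[{"gripper":1.0,"tx":0.0,"ty":-0.001,"tz":0.0,"rx":0.0,"ry":0.0,"rz":0.0},{"gripper":1.0,"tx":0.0,"ty":0.0,"tz":0.0,"rx":0.0,"ry":0.0,"rz":0.0}]'
```

```text
t: 15.62
ee_pos: [478.2, -166.6, 211.9]
orientation: [0.069, -3.136, -0.001]
ft_force: [1.0, 7.2, -1.5]
width: 11.6
```

```bash
python3 -m handwheel '[{"gripper":1.0,"tx":0.0,"ty":-0.001,"tz":0.0,"rx":0.0,"ry":0.0,"rz":0.0},{"gripper":1.0,"tx":0.0,"ty":0.0,"tz":0.0,"rx":0.0,"ry":0.0,"rz":0.0}]'
```

```text
t: 15.88
ee_pos: [478.2, -167.5, 211.9]
orientation: [0.069, -3.136, -0.001]
ft_force: [1.0, 5.8, -0.9]
width: 11.4
```

```bash
python3 -m handwheel '[{"gripper":1.0,"tx":0.0,"ty":-0.001,"tz":0.0,"rx":0.0,"ry":0.0,"rz":0.0},{"gripper":1.0,"tx":0.0,"ty":0.0,"tz":0.0,"rx":0.0,"ry":0.0,"rz":0.0}]'
```

```text
t: 16.12
ee_pos: [478.2, -168.5, 211.9]
orientation: [0.069, -3.136, -0.001]
ft_force: [1.4, 6.6, -1.2]
width: 11.5
```

```bash
python3 -m handwheel '[{"gripper":1.0,"tx":0.0,"ty":-0.0007,"tz":0.0,"rx":0.0,"ry":0.0,"rz":0.0},{"gripper":1.0,"tx":0.0,"ty":0.0,"tz":0.0,"rx":0.0,"ry":0.0,"rz":0.0}]'
```

```text
t: 16.38
ee_pos: [478.3, -169.2, 211.9]
orientation: [0.069, -3.136, -0.001]
ft_force: [0.5, 7.4, -1.2]
width: 11.8
```

```bash
python3 -m handwheel '[{"gripper":1.0,"tx":0.0,"ty":-0.0006,"tz":0.0,"rx":0.0,"ry":0.0,"rz":0.0},{"gripper":1.0,"tx":0.0,"ty":0.0,"tz":0.0,"rx":0.0,"ry":0.0,"rz":0.0}]'
```

```text
t: 16.62
ee_pos: [478.3, -169.8, 212.0]
orientation: [0.069, -3.136, -0.001]
ft_force: [1.3, 7.0, -1.1]
width: 11.5
```

```bash
python3 -m handwheel '[{"gripper":1.0,"tx":0.0,"ty":-0.0005,"tz":0.0,"rx":0.0,"ry":0.0,"rz":0.0},{"gripper":1.0,"tx":0.0,"ty":0.0,"tz":0.0,"rx":0.0,"ry":0.0,"rz":0.0}]'
```

```text
t: 16.88
ee_pos: [478.4, -170.3, 212.0]
orientation: [0.069, -3.136, -0.001]
ft_force: [1.3, 7.9, -0.2]
width: 11.7
```

```bash
python3 -m handwheel '[{"gripper":1.0,"tx":0.0,"ty":-0.0005,"tz":0.0,"rx":0.0,"ry":0.0,"rz":0.0},{"gripper":1.0,"tx":0.0,"ty":0.0,"tz":0.0,"rx":0.0,"ry":0.0,"rz":0.0}]'
python3 - <<'E'
from h import *
w=viewer.get_image('wrist');save(w,'w9.png')
d=viewer.get_image('side');cv2.imwrite('pics/side9.png',cv2.resize(d['image'][160:310,290:470],None,fx=4,fy=4,interpolation=cv2.INTER_CUBIC)[:,:,::-1])
E
```

```text
t: 17.12
ee_pos: [478.4, -170.8, 212.0]
orientation: [0.069, -3.136, -0.001]
ft_force: [1.6, 7.7, -0.5]
width: 11.7
```

View pics/w9.png

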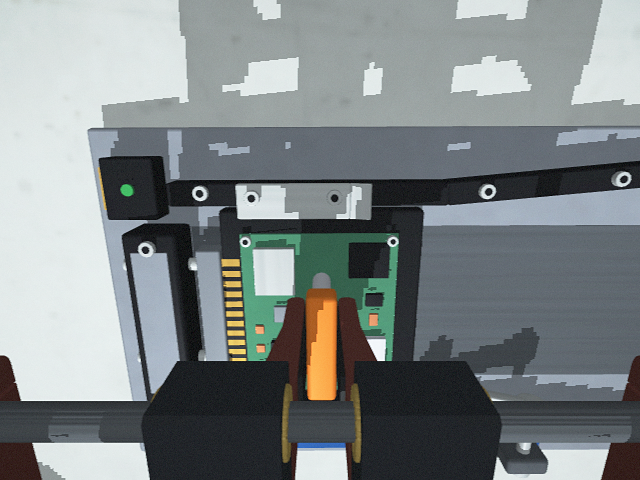

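View pics/side9.png

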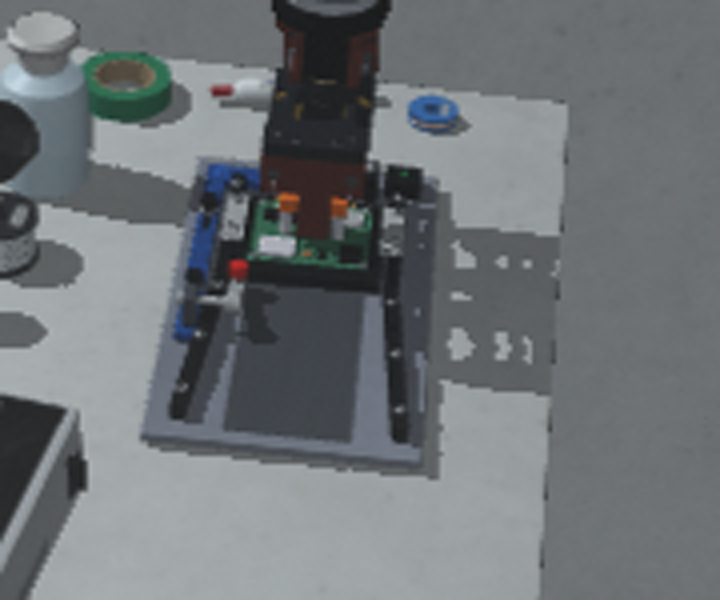

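The side view shows the carrier under the lips, with the red button right at its rear edge. It hasn't clearly dropped, so I'll continue in half-millimetre steps.

```bash
python3 -m handwheel '[{"gripper":1.0,"tx":0.0,"ty":-0.0005,"tz":0.0,"rx":0.0,"ry":0.0,"rz":0.0},{"gripper":1.0,"tx":0.0,"ty":0.0,"tz":0.0,"rx":0.0,"ry":0.0,"rz":0.0}]'
```

```text
t: 17.48
ee_pos: [478.4, -171.2, 211.9]
orientation: [0.069, -3.136, -0.001]
ft_force: [1.0, 7.4, -1.5]
width: 11.7
```

```bash
python3 -m handwheel '[{"gripper":1.0,"tx":0.0,"ty":-0.0005,"tz":0.0,"rx":0.0,"ry":0.0,"rz":0.0},{"gripper":1.0,"tx":0.0,"ty":0.0,"tz":0.0,"rx":0.0,"ry":0.0,"rz":0.0}]'
python3 - <<'E'
from h import *
d=viewer.get_image('side');cv2.imwrite('pics/side10.png',cv2.resize(d['image'][160:310,290:470],None,fx=4,fy=4,interpolation=cv2.INTER_CUBIC)[:,:,::-1])
E
```

```text
t: 17.73
ee_pos: [478.4, -171.5, 212.0]
orientation: [0.069, -3.136, -0.002]
ft_force: [0.7, 9.6, 0.5]
width: 11.7
```

View pics/side10.png

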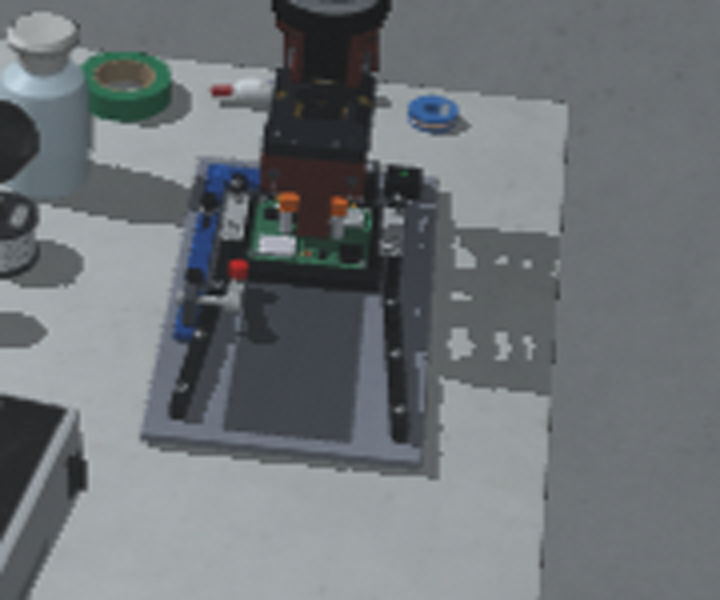

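```bash
python3 -m handwheel '[{"gripper":1.0,"tx":0.0,"ty":-0.0005,"tz":0.0,"rx":0.0,"ry":0.0,"rz":0.0},{"gripper":1.0,"tx":0.0,"ty":0.0,"tz":0.0,"rx":0.0,"ry":0.0,"rz":0.0}]'
```

```text
t: 18.02
ee_pos: [478.4, -171.7, 212.0]
orientation: [0.069, -3.136, -0.003]
ft_force: [2.2, 12.5, 1.3]
width: 11.9
```

Hard stop felt at 12.5 N. The seated position should be about 4.3 mm back, so I'll ease back and feel for the toe taking over.

```bash
python3 -m handwheel '[{"gripper":1.0,"tx":0.0,"ty":0.001,"tz":0.0,"rx":0.0,"ry":0.0,"rz":0.0},{"gripper":1.0,"tx":0.0,"ty":0.001,"tz":0.0,"rx":0.0,"ry":0.0,"rz":0.0},{"gripper":1.0,"tx":0.0,"ty":0.001,"tz":0.0,"rx":0.0,"ry":0.0,"rz":0.0},{"gripper":1.0,"tx":0.0,"ty":0.0,"tz":0.0,"rx":0.0,"ry":0.0,"rz":0.0}]'
```

```text
t: 18.52
ee_pos: [478.3, -169.2, 212.0]
orientation: [0.069, -3.136, -0.001]
ft_force: [0.0, 6.4, -1.3]
width: 11.9
```

```bash
python3 -m handwheel '[{"gripper":1.0,"tx":0.0,"ty":0.001,"tz":0.0,"rx":0.0,"ry":0.0,"rz":0.0},{"gripper":1.0,"tx":0.0,"ty":0.0005,"tz":0.0,"rx":0.0,"ry":0.0,"rz":0.0},{"gripper":1.0,"tx":0.0,"ty":0.0,"tz":0.0,"rx":0.0,"ry":0.0,"rz":0.0}]'
```

```text
t: 18.9
ee_pos: [478.2, -167.8, 212.0]
orientation: [0.069, -3.136, -0.001]
ft_force: [0.7, 7.1, -1.2]
width: 11.8
```

```bash
python3 -m handwheel '[{"gripper":1.0,"tx":0.0,"ty":0.0005,"tz":0.0,"rx":0.0,"ry":0.0,"rz":0.0},{"gripper":1.0,"tx":0.0,"ty":0.0,"tz":0.0,"rx":0.0,"ry":0.0,"rz":0.0}]'
```

```text
t: 19.15
ee_pos: [478.2, -167.4, 211.9]
orientation: [0.07, -3.136, -0.001]
ft_force: [1.2, 6.6, -1.2]
width: 11.6
```

```bash
python3 -m handwheel '[{"gripper":1.0,"tx":0.0,"ty":0.0005,"tz":0.0,"rx":0.0,"ry":0.0,"rz":0.0},{"gripper":1.0,"tx":0.0,"ty":0.0,"tz":0.0,"rx":0.0,"ry":0.0,"rz":0.0}]'
```

```text
t: 19.4
ee_pos: [478.2, -166.9, 211.9]
orientation: [0.07, -3.136, -0.001]
ft_force: [0.5, 6.0, -1.7]
width: 11.6
```

```bash
python3 -m handwheel '[{"gripper":1.0,"tx":0.0,"ty":0.0005,"tz":0.0,"rx":0.0,"ry":0.0,"rz":0.0},{"gripper":1.0,"tx":0.0,"ty":0.0,"tz":0.0,"rx":0.0,"ry":0.0,"rz":0.0}]'
```

```text
t: 19.65
ee_pos: [478.2, -166.8, 211.9]
orientation: [0.07, -3.136, 0.0]
ft_force: [-0.5, 3.4, -1.4]
width: 11.9
```

The motion stalled at -166.8 and fy fell to 3.4, so the toe is holding. One more small step to confirm.

```bash
python3 -m handwheel '[{"gripper":1.0,"tx":0.0,"ty":0.0006,"tz":0.0,"rx":0.0,"ry":0.0,"rz":0.0},{"gripper":1.0,"tx":0.0,"ty":0.0,"tz":0.0,"rx":0.0,"ry":0.0,"rz":0.0}]'
```

```text
t: 19.9
ee_pos: [478.2, -166.5, 211.9]
orientation: [0.07, -3.137, 0.001]
ft_force: [-0.5, -2.0, -2.0]
width: 11.5
```

The catch holds against a net 2 N pull. I'll open part way (clear of the shoe housing) and lift.

```bash
python3 -m handwheel '[{"gripper":0.7,"tx":0.0,"ty":0.0,"tz":0.0,"rx":0.0,"ry":0.0,"rz":0.0},{"gripper":0.7,"tx":0.0,"ty":0.0,"tz":0.0,"rx":0.0,"ry":0.0,"rz":0.0},{"gripper":0.7,"tx":0.0,"ty":0.0,"tz":0.0,"rx":0.0,"ry":0.0,"rz":0.0},{"gripper":0.7,"tx":0.0,"ty":0.0,"tz":0.0,"rx":0.0,"ry":0.0,"rz":0.0}]'
```

```text
t: 20.4
ee_pos: [478.2, -166.2, 211.9]
orientation: [0.07, -3.137, 0.0]
ft_force: [1.1, 0.5, -0.1]
width: 26.7
```

```bash
python3 -m handwheel '[{"gripper":0.7,"tx":0.0,"ty":0.0,"tz":-0.008,"rx":0.0,"ry":0.0,"rz":0.0},{"gripper":0.7,"tx":0.0,"ty":0.0,"tz":-0.015,"rx":0.0,"ry":0.0,"rz":0.0},{"gripper":0.7,"tx":0.0,"ty":0.0,"tz":-0.03,"rx":0.0,"ry":0.0,"rz":0.0},{"gripper":0.7,"tx":0.0,"ty":0.0,"tz":-0.04,"rx":0.0,"ry":0.0,"rz":0.0},{"gripper":0.7,"tx":0.0,"ty":0.0,"tz":-0.04,"rx":0.0,"ry":0.0,"rz":0.0},{"gripper":0.7,"tx":0.0,"ty":0.0,"tz":-0.02,"rx":0.0,"ry":0.0,"rz":0.0},{"gripper":0.7,"tx":0.0,"ty":0.0,"tz":0.0,"rx":0.0,"ry":0.0,"rz":0.0}]'
python3 - <<'E'
from h import *
o=ctrl.get_obs();w=viewer.get_image('wrist');save(w,'w11.png')
d=viewer.get_image('side');cv2.imwrite('pics/side11.png',cv2.resize(d['image'][160:310,290:470],None,fx=4,fy=4,interpolation=cv2.INTER_CUBIC)[:,:,::-1])
Tt=np.array(w['T_tool_cam']);T=cam(w,o);print(o['ee_pos'])
E
```

```text
t: 21.28
ee_pos: [479.1, -166.3, 367.3]
orientation: [0.07, -3.141, 0.003]
ft_force: [0.2, 0.7, -0.9]
width: 26.2
[ 479.13380413 -166.27980498  367.29636139]
```

View pics/w11.png

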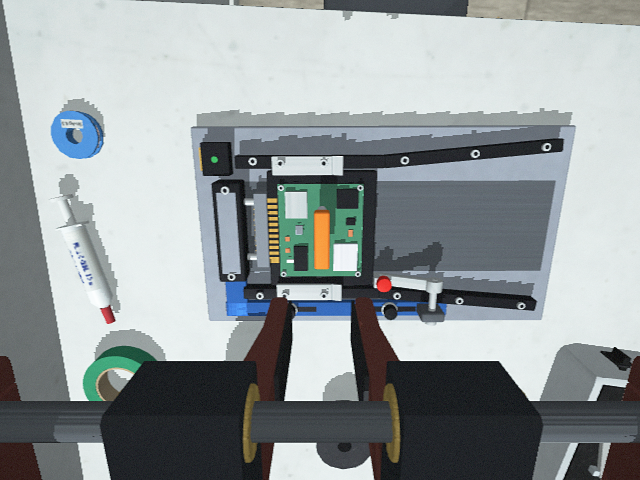

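View pics/side11.png

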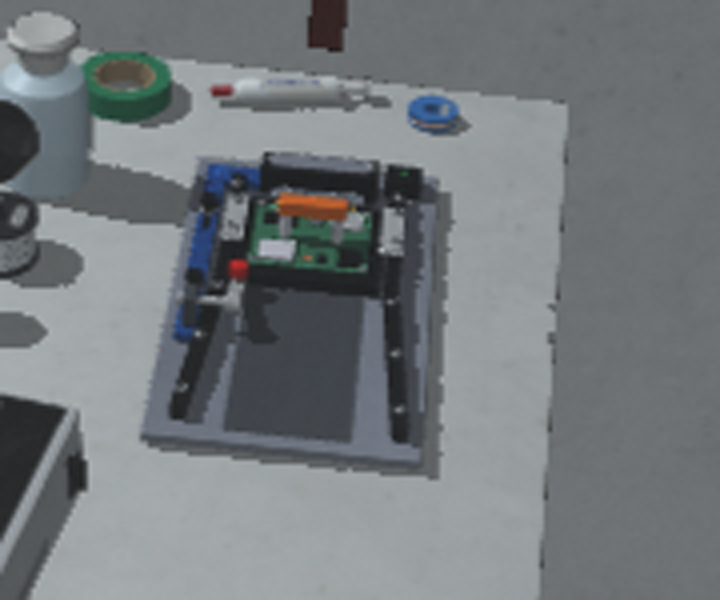

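The carrier has stayed put: bar at (322,238), rear edge at col 376 against the catch by the red button at (384,284), and the shoe compressed at col 262. One numeric check before handing in.

```bash
python3 - <<'E'
from h import *
o=ctrl.get_obs();w=viewer.get_image('wrist');T=cam(w,o)
o0=np.array([475.1,-134.0]);a=np.radians(-87.5);ex=np.array([np.cos(a),np.sin(a)]);ey=np.array([-ex[1],ex[0]])
J=lambda q:(round((q[:2]-o0)@ex,1),round((q[:2]-o0)@ey,1))
for n,p,z in [('bar top end',(321.5,208),55),('bar bottom end',(322,270),55),('rear-(-y) corner',(376,171),22),('plate corner -175,-84',(575,126),12),('plate 137,-84',(192,127),12),('bar right top',(329,240),55),('bar left',(315,240),55)]: print(n,J(px(w,T,*p,z)))
print(o['ft_force'],o['width'])
ctrl.close_job()
E
```

```text
bar top end (np.float64(31.0), np.float64(-26.7))
bar bottom end (np.float64(30.5), np.float64(21.7))
rear-(-y) corner (np.float64(-12.5), np.float64(-50.5))
plate corner -175,-84 (np.float64(-171.0), np.float64(-85.1))
plate 137,-84 (np.float64(134.4), np.float64(-83.9))
bar right top (np.float64(25.3), np.float64(-2.3))
bar left (np.float64(35.9), np.float64(-2.3))
[-0.63878572  0.02838749  0.50498028] 26.52023089244101
the job is handed in; nothing more can be done
```

The carrier is seated in the jig, held by the catch against the springs, and released. I handed the job in about 21 s into the 67 s limit.

**What I did**
- I gripped the carrier by its handle, laid it flat in the flared end of the lane with the gold strip leading, and slid it under the catch and lips.
- The contact shoe was first felt at about TCP y −151 mm. I pushed on in half-millimetre steps to the hard stop, where the push reached 12.5 N.
- I then eased back. About 4.9 mm from the stop (4.3 mm expected) the motion stalled, and the force went from +6 N to −2 N under a light tug, so the catch was holding.
- I opened the fingers part way, so they stayed clear of the shoe housing, and lifted off.

**Last checks**
- After release the carrier did not spring back: its centre is about 31 mm past the jig origin, flat and straight. The required minimum is 21 mm.
- The robot touches nothing; the remaining wrist force is under 1 N. The bystanders in the last pictures look undisturbed, but I did not measure their positions.
- The last picture put the handle about 2.5 mm off the lane's centre line, but that view was up to 4 mm out on the plate corners. The guides leave only 1.5 mm of play each side, so I trust them over that reading.
- I could not see the catch drop in the pictures; that it dropped rests on the tug and on the carrier staying in place.

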